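Lock the pump box cover with its key

ROBOT

A 6-joint arm with a two-finger parallel gripper is mounted at the origin on a cart in front of the work surface, level with it; the furniture and walls round the work are solid. World frame = base frame: x ahead of the robot, y to its left, z up, the work surface at z = 0. Lengths are in mm, angles in rad, forces in N, time in s.
With the tool pointing down it reaches from about 325 to 850 mm from the base axis. Payload 4.4 kg.
Tool frame: the origin (TCP) lies midway between the tips of the shut fingers; the grasp point (between the pads) lies 19 mm behind it; z points along the fingers, y is the line along which they close (so a half turn about z gives the same grasp; the last joint's range is limited). The gripper opens to 94 mm and grips with 3 to 60 N. Pads are 16 mm wide; open, the fingers measure 119 mm over their backs; the gripper's body (75 mm by 177 mm) begins 78 mm behind the grasp point.
Start: joints at [-1.304, 0.207, 1.542, -0, 1.393, -0.15], TCP at [232.769, -525.781, 205.447] pointing down, gripper open.
Joint ranges: [-2.73, 2.73], [-0.86, 2.22], [0.23, 2.46], [-1.11, 4.25], [0.08, 2.63], [-2.82, 2.82]. Speed limits (rad/s): [2.79, 2.79, 3.14, 3.14, 3.14, 3.14].

INTERFACE

Orientations are given as a 3x3 rotation matrix whose columns are the frame's x, y, z axes.
In Python, from rig import * gives the robot as it stands.
- The arm moves only by the tool arm_command, never from a script. Its argument "increments" is a list of rows, each an object of numbers: "x", "y", "z": the shift along the tool's x, y, z in mm; "ax", "ay", "az": the turn, a rotation vector about the tool's x, y, z in rad; "grip": the finger opening in mm, from 0 to 94. In form: [{"x": .., "y": .., "z": .., "ax": .., "ay": .., "az": .., "grip": ..}, ...]. A call has 1 to 10 rows; each row is the pose to reach, as a shift and turn from the pose commanded when the call began, along the tool's axes at that moment; what a row does not reach only later rows make up. A row lasts 1/12 s, in which the tool goes at most 41.7 mm and 7.16 degrees, less where a joint would pass 70% of its speed; a pose out of reach is approached as far as the arm can. A call with a gripper value outside its range is refused whole. The fingers move at their own pace and stop on an object; the grip force is fixed at half the most. Time passes only in rows, so rows that repeat a pose let the fingers close. It gives the time, the measured TCP pose, the force, the opening and the grip force at its end, in the units of the state.
- read_state(): the state, without advancing time (a new reading comes with each control period).
- read_camera(name): name is "scene" or "top"; returns a dict with "frame" (420x560x3 uint8, red, green, blue), "camera_matrix" (3x3 intrinsics, pixels), "k1" (the pictures are not rectified: a ray, as slopes to the right and down, at radius r is drawn at 1 + k1 r^2 times it, then the intrinsics apply), "position" and "rotation" of the camera in the world. Camera axes: x right, y up, looking along -z (the intrinsics and any distortion apply to the point x, -y, -z); pixel columns grow to the right and rows downward; lengths in mm; the calibration is good to about 2 mm. A picture is of the moment at which its call begins. There is no depth.
- sign_off(): hands the job in; it is judged then, once.
The state is a dict: "time_s": time; "joint_pos": joint angles; "dq": joint speeds; "tau": joint torques, N m; "tool_pos": TCP position; "tool_rot": TCP orientation; "contact_force": force on the tool from outside, world axes, zero at the start; "wrist_torque": the same for the moment, N m; "opening": finger opening in mm; "finger_force": force on a finger pad.
Only numpy, scipy, OpenCV 4.12 (cv2) and the standard library are available. Lean on these libraries where they do the work, as an engineer would, in place of code of your own. Each camera call takes 0.05 s, during which the arm holds its last target. There are 200 camera calls.

TASK

The cover of the condensate pump box is held by two slotted cam locks; one is already home, the other is still open. Take the flat-bladed key out of its wooden stand, put its blade into the slot of the open lock and turn it clockwise, about a quarter turn, until it is fully home. Leave the key standing in that slot, let go of it, and leave the other lock as it is.

Things in the scene. Friction and masses are not known exactly. Their poses are not given: they have to be found in the camera images.
- cover_key: Loose key upright in a wooden stand (50x64 mm, 28 high). Origin: blade's lower end, 4 mm above the worktop at first; z up. Blade 5 mm thick (x), 32 wide (y), 24 long (z 0-24); round collar 32 across, z 24-30, rests on the stand; black flat grip 14 mm thick (x), 36 wide (y), z 30-80: pinch it across the 14 mm, centred, at z 60 or so. About 70 g.
- open_cam (a joint): Angle of the open lock, rad, growing clockwise from above. 0: open, slot across the box's long side; 1.571: home at a hard stop, slot along the long side, in line with the two black ribs beside the lock. Starts at 0.08 to 0.3. Friction about 0.06 N m; stays where left. The blade has 0.13 rad play either way in the slot: turn the key that much further than the cam.
- open_cam_slot (a point): Centre of the open lock's slot at the cam's top face, 77 mm above the worktop; turns with the cam, x along the slot, z up. Cam: steel disc 52 mm across, 19 high, slot right across it, 9 mm wide, flared to 19 at the top, 16 deep. It is one of two equal locks, 116 mm apart along the long side of the pump box (white cover 134x204 mm, top at 55 mm); which one is open varies.
- shut_cam (a joint): Angle of the other lock on the same cover, of the same shape and with the same directions. It starts home (1.5 to 1.571 rad) and is to stay so. A clothes peg lies on the cover between the two locks.
Not all that is in view belongs to the job. What is shaped like the cover_key but orange or purple is not meant.

How it is judged (in metres and radians):
On the way:
1. the key's blade is in the open lock's slot before the lock has been turned (horizontal distance between cover_key and open_cam_slot below 0.012 m and z of cover_key in the frame of open_cam_slot below -0.009 m and value of joint open_cam below 0.7 rad), for 0.1 s.
At the end, for the whole second after the job is handed in: The open lock is home (within 10 degrees of its stop), turned with the key; the other is still home (within 10 degrees); the released key stands at rest in the slot it turned: blade end within 15 mm of the slot's centre, at least 7 mm deep, leaning less than 34 degrees (value of joint each of open_cam, shut_cam above 1.39 rad and horizontal distance between cover_key and open_cam_slot below 0.015 m and z of cover_key in the frame of open_cam_slot below -0.007 m and angle between cover_key's own z axis and vertical below 0.6 rad and linear speed of cover_key below 0.02 m/s); the robot touches nothing.
It fails at once if the lock that was already home is turned back more than 20 degrees (value of joint shut_cam below 1.22 rad).
It also fails if it takes over 51 s, if anything falls off the work surface, if the arm or the gripper's body presses on something with over 40 N, if the wrist force passes 120 N, or if a joint passes its speed limit or range.

## Working session

There is one attempt and no reset: what is moved stays moved. The work goes in short steps, Python scripts to look and compute and a tool call to move; the robot and the scene stay as the last step left them, time stands still between calls to the robot, and variables do not carry over. Pictures are saved under pics/ and viewed, at most 10 in all, crops included, and the job is handed in when it is done.

Besides the shell and the picture viewer there is one more tool, called as a command line: name --argument value ..., lists and objects as JSON in quotes. arm_command: Moves the arm, as the interface text tells. Its arguments: {"type":"object","properties":{"increments":{"type":"array"}},"required":["increments"]}

```bash
mkdir -p pics; ls
cat > h.py <<'E'
from rig import *
import numpy as np, cv2
def ray(c,u,v):
    K=c["camera_matrix"];K=np.array(K);R=np.array(c["rotation"]);k=c["k1"]
    p=cv2.undistortPoints(np.array([[[u,v]]],float),K,np.array([k,0,0,0.]))[0,0]
    d=R@np.array([p[0],-p[1],-1.]);return np.array(c["position"],float),d
def onz(c,u,v,z):
    o,d=ray(c,u,v);return o+d*(z-o[2])/d[2]
def proj(c,P):
    R=np.array(c["rotation"]);q=R.T@(np.array(P,float)-np.array(c["position"]))
    x,y=q[0]/-q[2],-q[1]/-q[2];s=1+c["k1"]*(x*x+y*y);K=np.array(c["camera_matrix"])
    return (K@[x*s,y*s,1])[:2]
def snap(n,f):
    c=read_camera(n);cv2.imwrite(f,c["frame"][:,:,::-1]);return c
E
python3 - <<'E'
from h import *
import pickle
for n in("scene","top"):
    c=snap(n,f"pics/{n}0.png");pickle.dump(c,open(n+"0.pkl","wb"));print(n,c["position"],c["rotation"],c["camera_matrix"],c["k1"])
s=read_state();print(s)
E
```

```text
pics
scene [-253.73654273  394.79435773  849.33853582] [[-0.57975748  0.52414034 -0.62382544]
 [-0.81453972 -0.3538933   0.45965702]
 [ 0.02015714  0.77462019  0.63210541]] [[526.81783924   0.         280.34935742]
 [  0.         526.81783924 224.42936287]
 [  0.           0.           1.        ]] -0.05081434868341159
top [ 322.38356154 -193.5010078  1061.48345057] [[ 0.01444367  0.9801868  -0.19754803]
 [-0.99983864  0.01204781 -0.01332454]
 [-0.01068052  0.19770861  0.98020265]] [[526.28800516   0.         272.75360653]
 [  0.         526.28800516 217.65188829]
 [  0.           0.           1.        ]] -0.08420007951252291
{'time_s': 0.1, 'joint_pos': array([-1.30447351e+00,  2.07353015e-01,  1.54277139e+00,  2.76389391e-07,
        1.39354307e+00, -1.50511451e-01]), 'dq': array([ 9.05268578e-04, -1.59671993e-03, -4.22139644e-03, -6.07855452e-04,
        2.59303457e-04, -7.09390404e-05]), 'tau': array([ 6.89696280e-04, -3.71859956e+01, -2.82295203e+01,  7.00891810e-02,
        3.11761571e-02, -5.33543368e-05]), 'tool_pos': array([ 232.58889406, -525.06249044,  204.41543003]), 'tool_rot': array([[ 9.14375330e-01,  4.04867211e-01, -5.45800048e-04],
       [ 4.04867459e-01, -9.14373192e-01,  2.00174282e-03],
       [ 3.11375100e-04, -2.05132093e-03, -9.99997848e-01]]), 'contact_force': array([0.46285141, 0.02082048, 0.31740625]), 'wrist_torque': array([ 0.00268484,  0.01578322, -0.02917523]), 'finger_force': 0.0, 'opening': 93.56155736857521}
```

View pics/scene0.png

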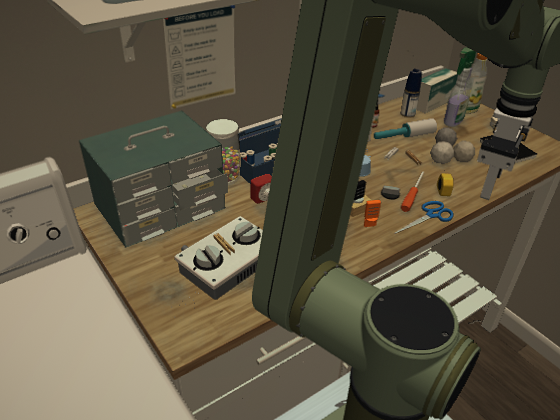

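View pics/top0.png

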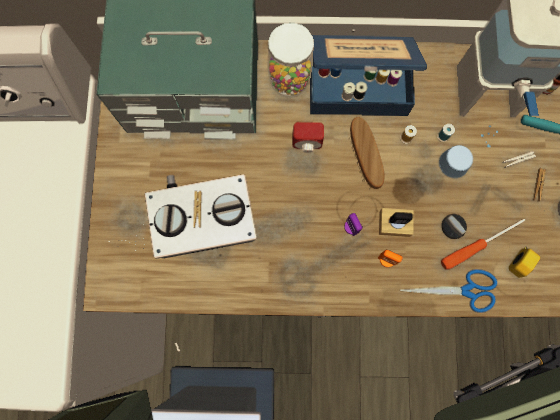

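The top view shows the pump box around (201,216), with locks at (170,219) and (229,209). The black key is in its stand at about (398,221), and the decoys are at (353,224) and (390,258). I'll zoom in on the box and the stand.

Run:
```python
import cv2,numpy as np
a=cv2.imread("pics/top0.png")
b=cv2.resize(a[165:265,135:265],None,fx=4,fy=4,interpolation=cv2.INTER_CUBIC)
k=cv2.resize(a[195:245,370:425],None,fx=5,fy=5,interpolation=cv2.INTER_CUBIC)
o=np.zeros((400,800,3),np.uint8);o[:400,:520]=b;o[:250,525:800]=k;cv2.imwrite("pics/crop0.png",o)
```

```text
(no output)
```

View pics/crop0.png

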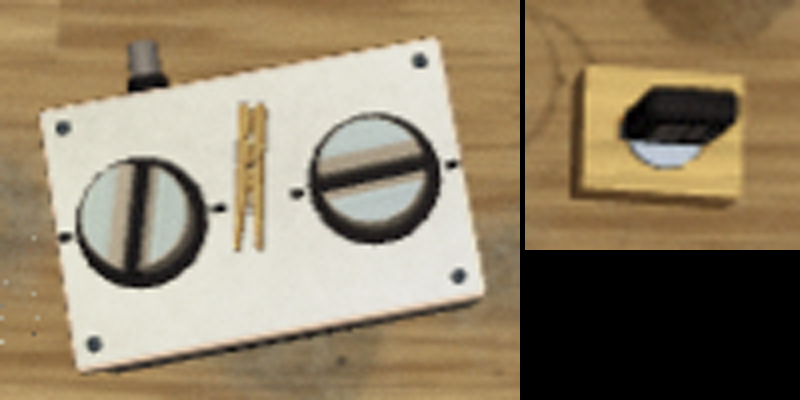

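The left lock (crop ~(139,220), about (169.5,220) in the image) is open: its slot is near-across the box and leans about 0.28 rad clockwise. The right lock is home. The key grip's wide side runs along the stand's long side, which is roughly world y.

```bash
cat > m.py <<'E'
from h import *
import pickle
c=pickle.load(open("top0.pkl","rb"));im=c["frame"][:,:,::-1].copy();hsv=cv2.cvtColor(im,cv2.COLOR_BGR2HSV)
def big(m):
    cs,_=cv2.findContours(m.astype(np.uint8),cv2.RETR_EXTERNAL,cv2.CHAIN_APPROX_NONE);return max(cs,key=cv2.contourArea)
def sub(m,x0,x1,y0,y1):
    o=np.zeros_like(m);o[y0:y1,x0:x1]=m[y0:y1,x0:x1];return o
def topl(ct,z):
    return np.array([onz(c,*p[0],z)[:2] for p in ct],np.float32)
# cover
m=sub((hsv[...,1]<60)&(hsv[...,2]>120),135,265,165,265)
m=cv2.morphologyEx(m.astype(np.uint8),cv2.MORPH_CLOSE,np.ones((5,5)))
r=cv2.minAreaRect(topl(big(m),55));print("cover",r)
# disc tops : from crop, light+slot extents
f=lambda x,y,s,ox,oy:((x+.5)/s-.5+ox,(y+.5)/s-.5+oy)
for q in[(40,112),(437,38),(484,292),(80,370)]:print("corner",onz(c,*f(*q,4,135,165),55).round(1))
for a,b in[((65,237),(218,208)),((296,193),(452,163))]:
    A,B=[onz(c,*f(*q,4,135,165),56)[:2] for q in(a,b)];print("ribs mid",((A+B)/2).round(1),"dir deg",np.degrees(np.arctan2(*(B-A)[::-1])).round(1))
for y0,x0,x1 in[("open",137,187),("shut",210,248)]:
    mm=sub((hsv[...,1]<60)&(hsv[...,2]>110)&(hsv[...,0]>80)&(hsv[...,0]<120),x0,x1,185,245)
    pts=cv2.findNonZero(mm.astype(np.uint8));P=topl(pts,77);print(y0,len(pts),cv2.minEnclosingCircle(P),pts.reshape(-1,2).min(0),pts.reshape(-1,2).max(0))
# stand
m=sub((hsv[...,0]>15)&(hsv[...,0]<30)&(hsv[...,2]>170)&(hsv[...,1]>60),375,422,200,240)
m=cv2.morphologyEx(m.astype(np.uint8),cv2.MORPH_CLOSE,np.ones((9,9)));r=cv2.minAreaRect(topl(big(m),28));print("stand",r)
m=sub(hsv[...,2]<60,385,422,200,235);g=big(m);print("grip px",cv2.boundingRect(g))
sc=r[0]
for z in(34,84):print("proj axis",z,proj(c,[*sc,z]).round(1))
M=cv2.moments(g);print("grip centroid",M["m10"]/M["m00"],M["m01"]/M["m00"],"expect",proj(c,[*sc,59]),"rect z84",cv2.minAreaRect(topl(g,84)))
print("cabinet",[onz(c,*q,0).round(0)[:2] for q in[(108,132),(255,130)]],[onz(c,*q,200).round(0)[:2] for q in[(108,95),(255,90)]])
E
python3 m.py
```

```text
cover ((529.0012817382812, -36.53667449951172), (131.68850708007812, 202.1509552001953), 11.521740913391113)
corner [572.8  75.3  55. ]
corner [ 612.7 -121.2   55. ]
corner [ 485.4 -147.2   55. ]
corner [444.5  47.7  55. ]
ribs mid [517.4  21.3] dir deg -78.4
ribs mid [541.  -92.2] dir deg -78.2Traceback (most recent call last):
  File "m.py", line 21, in <module>
    pts=cv2.findNonZero(mm.astype(np.uint8));P=topl(pts,77);print(y0,len(pts),cv2.minEnclosingCircle(P),pts.reshape(-1,2).min(0),pts.reshape(-1,2).max(0))
                                               ~~~~^^^^^^^^
  File "m.py", line 9, in topl
    return np.array([onz(c,*p[0],z)[:2] for p in ct],np.float32)
                                                 ^^
TypeError: 'NoneType' object is not iterable
```

```bash
sed -i 's/&(hsv\[...,0\]>80)&(hsv\[...,0\]<120),x0/\&(hsv[...,0]>60)\&(hsv[...,0]<140)\&(hsv[...,1]>15),x0/' m.py; sed -i 's/^    pts=cv2.find/    print(hsv[int(220),158],hsv[185,150]) \n    pts=cv2.find/; s/;P=topl(pts,77)/;P=topl(pts if pts is not None else np.zeros((1,1,2)),77);pts=pts if pts is not None else np.zeros((1,1,2))/' m.py; python3 m.py | tail -9
python3 - <<'E'
import sys;sys.path.insert(0,'.')
from h import *;import pickle
c=pickle.load(open("top0.pkl","rb"))
f=lambda x,y:((x+.5)/4-.5+135,(y+.5)/4-.5+165)
# slot line in crop, at z~70 
for a,b in[((131,270),(143,165))]:
    A,B=[onz(c,*f(*q),63)[:2] for q in(a,b)];print("slot mid",(A+B)/2,np.degrees(np.arctan2(*(B-A)[::-1])))
print("proj slot centre z77",proj(c,[517.3,20.8,77]),"z61",proj(c,[517.3,20.8,61]))
E
```

```text
open 1 ((1000.020751953125, 424.6830139160156), 9.999999747378752e-05) [0. 0.] [0. 0.]
[ 55  14 197] [ 17 115 169]
shut 5 ((535.8123168945312, -91.44347381591797), 16.648487091064453) [221 201] [232 216]
stand ((527.5537109375, -429.61090087890625), (63.64873123168945, 50.33237075805664), 86.8463363647461)
grip px (389, 213, 23, 11)
proj axis 34 [398.1 220.1]
proj axis 84 [403.9 215. ]
grip centroid 400.4674220963173 217.92823418319168 expect [400.95960964 217.62064592] rect z84 ((521.7030639648438, -421.9585266113281), (19.378658294677734, 42.7178955078125), 0.685944139957428)
cabinet [array([721., 179.]), array([ 727., -138.])] [array([716., 115.]), array([ 726., -147.])]
slot mid [518.58535906  22.09184648] -3.400952115231654
proj slot centre z77 [168.02368758 218.17542853] z61 [169.70747332 219.79108445]
```

The cover measures 132×202 mm, centred at (529,-36.5) with its long side at -78.4°. That puts the open slot at about (517.5,21) with its direction at about -3.4°, so the cam is at about 0.26 rad. The stand measures 64×50 mm, centred at (527.6,-429.6) with its long side at 86.85°. I'll move above the key with ψ = 86.85°.

arm_command --increments '[{"x": 25, "y": 2, "z": 4, "az": -0.09}, {"x": 60, "y": 6, "z": 10, "az": -0.2}, {"x": 98, "y": 10, "z": 18, "az": -0.32}, {"x": 136, "y": 14, "z": 25, "az": -0.44}, {"x": 174, "y": 18, "z": 32, "az": -0.56}, {"x": 212, "y": 22, "z": 38, "az": -0.68}, {"x": 248, "y": 25, "z": 44, "az": -0.8}, {"x": 280, "y": 28, "z": 50, "az": -0.92}, {"x": 300, "y": 30.5, "z": 54, "az": -1.03}, {"x": 308.4, "y": 31.4, "z": 55, "az": -1.099}]'

```text
validation failed for argument at $.in...
```

arm_command --increments '[{"x": 0}, {"x": 0}, {"x": 0}, {"x": 0}]'

```text
validation failed for argument at $.in...
```

```bash
cat > g.py <<'E'
from h import *
def to(P,psi_deg):
    s=read_state();R=np.array(s["tool_rot"]);d=R.T@(np.array(P)-s["tool_pos"])
    psi=np.degrees(np.arctan2(R[1,0],R[0,0]))
    print("t",round(s["time_s"],2),"pos",s["tool_pos"].round(1),"psi",psi.round(2),"tilt",R[:2,2].round(4),"xyz",d.round(1),"az",np.radians((psi-psi_deg+180)%360-180).round(3),"F",np.round(s["contact_force"],1),"T",np.round(s["wrist_torque"],2),"op",round(s["opening"],1),"ff",round(s["finger_force"],1),"q",s["joint_pos"].round(2))
E
python3 - <<'E'
from g import *
to([527.6,-429.6,45],86.85)
c=snap("top","pics/top1.png")
E
```

```text
t 0.1 pos [ 232.6 -525.1  204.4] psi 23.88 tilt [-0.0005  0.002 ] xyz [308.4  32.5 159.4] az -1.099 F [0.5 0.  0.3] T [ 0.    0.02 -0.03] op 93.6 ff 0.0 q [-1.3   0.21  1.54  0.    1.39 -0.15]
```

View pics/top1.png

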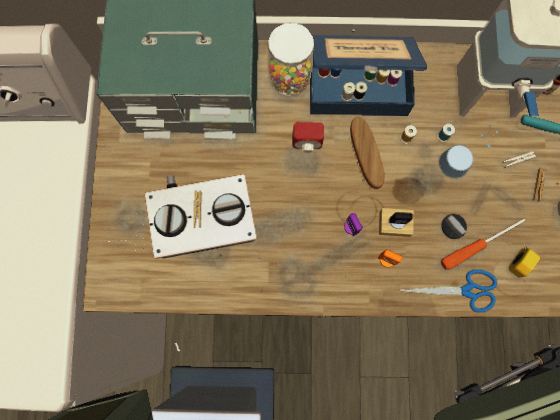

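The move was refused and this picture shows the scene unchanged. Each row probably has to carry all seven keys.

arm_command --increments '[{"x": 25, "y": 2, "z": 4, "ax": 0, "ay": 0, "az": -0.09, "grip": 94}, {"x": 60, "y": 6, "z": 10, "ax": 0, "ay": 0, "az": -0.2, "grip": 94}, {"x": 98, "y": 10, "z": 18, "ax": 0, "ay": 0, "az": -0.32, "grip": 94}, {"x": 136, "y": 14, "z": 25, "ax": 0, "ay": 0, "az": -0.44, "grip": 94}, {"x": 174, "y": 18, "z": 32, "ax": 0, "ay": 0, "az": -0.56, "grip": 94}, {"x": 212, "y": 22, "z": 38, "ax": 0, "ay": 0, "az": -0.68, "grip": 94}, {"x": 248, "y": 25, "z": 44, "ax": 0, "ay": 0, "az": -0.8, "grip": 94}, {"x": 280, "y": 28, "z": 50, "ax": 0, "ay": 0, "az": -0.92, "grip": 94}, {"x": 300, "y": 30.5, "z": 54, "ax": 0, "ay": 0, "az": -1.03, "grip": 94}, {"x": 308.4, "y": 31.4, "z": 55, "ax": 0, "ay": 0, "az": -1.099, "grip": 94}]'

```text
time_s: 0.98
tool_pos: [530.0, -427.0, 148.5]
tool_rot: [[0.047, 0.999, -0.001], [0.999, -0.047, 0.002], [0.002, -0.001, -1.0]]
contact_force: [-1.7, 0.2, -0.2]
opening: 93.9
finger_force: 0.0
```

arm_command --increments '[{"x": 0, "y": 0, "z": 0, "ax": 0, "ay": 0, "az": 0, "grip": 44}, {"x": 0, "y": 0, "z": 0, "ax": 0, "ay": 0, "az": 0, "grip": 44}, {"x": 0, "y": 0, "z": 0, "ax": 0, "ay": 0, "az": 0, "grip": 44}, {"x": 0, "y": 0, "z": 0, "ax": 0, "ay": 0, "az": 0, "grip": 44}, {"x": 0, "y": 0, "z": 0, "ax": 0, "ay": 0, "az": 0, "grip": 44}]'

```text
time_s: 1.4
tool_pos: [526.6, -430.4, 150.8]
tool_rot: [[0.057, 0.998, 0.0], [0.998, -0.057, -0.0], [-0.0, 0.0, -1.0]]
contact_force: [-0.1, -0.5, -0.2]
opening: 64.3
finger_force: 0.0
```

Run:
```python
from g import *
to([527.6,-429.6,45],86.85)
c=snap("scene","pics/scene1.png");c=snap("top","pics/top2.png")
print(proj(c,[527.6,-429.6,84]))
a=c["frame"][:,:,::-1];cv2.imwrite("pics/crop1.png",cv2.resize(a[170:260,350:470],None,fx=5,fy=5,interpolation=cv2.INTER_CUBIC))
```

```text
t 1.4 pos [ 526.6 -430.4  150.8] psi 86.73 tilt [ 0.0002 -0.0003] xyz [  0.9   0.9 105.8] az -0.002 F [-0.1 -0.5 -0.2] T [-0.1  -0.03  0.06] op 64.3 ff 0.0 q [-0.81  0.47  1.31 -0.    1.36 -0.76]
[403.93650636 214.99679578]
```

View pics/scene1.png

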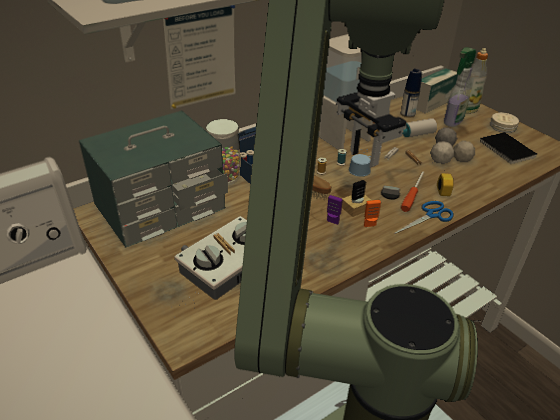

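The scene view shows the black key at (357,190), upright under the gripper, and the decoys at (334,208) and (372,212) clear of the fingers. I'll go down onto it.

arm_command --increments '[{"x": 1, "y": 1, "z": 15, "ax": 0, "ay": 0, "az": 0, "grip": 44}, {"x": 1, "y": 1, "z": 35, "ax": 0, "ay": 0, "az": 0, "grip": 44}, {"x": 1, "y": 1, "z": 55, "ax": 0, "ay": 0, "az": 0, "grip": 44}, {"x": 1, "y": 1, "z": 75, "ax": 0, "ay": 0, "az": 0, "grip": 44}, {"x": 1, "y": 1, "z": 92, "ax": 0, "ay": 0, "az": 0, "grip": 44}, {"x": 1, "y": 1, "z": 102, "ax": 0, "ay": 0, "az": 0, "grip": 44}, {"x": 1, "y": 1, "z": 106, "ax": 0, "ay": 0, "az": 0, "grip": 44}, {"x": 1, "y": 1, "z": 106, "ax": 0, "ay": 0, "az": 0, "grip": 44}, {"x": 1, "y": 1, "z": 106, "ax": 0, "ay": 0, "az": 0, "grip": 44}]'

```text
time_s: 2.25
tool_pos: [528.9, -429.3, 45.3]
tool_rot: [[0.055, 0.998, 0.001], [0.998, -0.055, -0.001], [-0.001, 0.001, -1.0]]
contact_force: [0.5, 0.3, 0.2]
opening: 44.2
finger_force: 0.0
```

arm_command --increments '[{"x": 0, "y": 0, "z": 0, "ax": 0, "ay": 0, "az": 0, "grip": 30}, {"x": 0, "y": 0, "z": 0, "ax": 0, "ay": 0, "az": 0, "grip": 20}, {"x": 0, "y": 0, "z": 0, "ax": 0, "ay": 0, "az": 0, "grip": 10}, {"x": 0, "y": 0, "z": 0, "ax": 0, "ay": 0, "az": 0, "grip": 5}, {"x": 0, "y": 0, "z": 0, "ax": 0, "ay": 0, "az": 0, "grip": 0}, {"x": 0, "y": 0, "z": 0, "ax": 0, "ay": 0, "az": 0, "grip": 0}, {"x": 0, "y": 0, "z": 0, "ax": 0, "ay": 0, "az": 0, "grip": 0}, {"x": 0, "y": 0, "z": 0, "ax": 0, "ay": 0, "az": 0, "grip": 0}, {"x": 0, "y": 0, "z": 0, "ax": 0, "ay": 0, "az": 0, "grip": 0}]'

```text
time_s: 3.0
tool_pos: [528.7, -428.9, 44.9]
tool_rot: [[0.055, 0.998, 0.0], [0.998, -0.055, -0.0], [-0.0, 0.0, -1.0]]
contact_force: [-1.0, 0.8, 3.3]
opening: 14.0
finger_force: 30.0
```

Run:
```python
from g import *
to([527.6,-429.6,45],86.85)
```

```text
t 3.0 pos [ 528.7 -428.9   44.9] psi 86.85 tilt [ 0.0004 -0.0004] xyz [-0.8 -1.1 -0.1] az -0.0 F [-1.   0.8  3.3] T [ 0.09  0.03 -0.02] op 14.0 ff 30.0 q [-0.81  0.58  1.38  0.    1.18 -0.75]
```

arm_command --increments '[{"x": 0, "y": 0, "z": -4, "ax": 0, "ay": 0, "az": 0, "grip": 0}, {"x": 0, "y": 0, "z": -12, "ax": 0, "ay": 0, "az": 0, "grip": 0}, {"x": 0, "y": 0, "z": -25, "ax": 0, "ay": 0, "az": 0, "grip": 0}, {"x": 0, "y": 0, "z": -45, "ax": 0, "ay": 0, "az": 0, "grip": 0}, {"x": 0, "y": 0, "z": -70, "ax": 0, "ay": 0, "az": 0, "grip": 0}, {"x": 0, "y": 0, "z": -95, "ax": 0, "ay": 0, "az": 0, "grip": 0}, {"x": 0, "y": 0, "z": -115, "ax": 0, "ay": 0, "az": 0, "grip": 0}, {"x": 0, "y": 0, "z": -125, "ax": 0, "ay": 0, "az": 0, "grip": 0}, {"x": 0, "y": 0, "z": -130, "ax": 0, "ay": 0, "az": 0, "grip": 0}, {"x": 0, "y": 0, "z": -130, "ax": 0, "ay": 0, "az": 0, "grip": 0}]'

```text
time_s: 3.83
tool_pos: [529.1, -429.2, 176.2]
tool_rot: [[0.055, 0.998, 0.002], [0.998, -0.055, -0.002], [-0.002, 0.002, -1.0]]
contact_force: [0.1, 0.3, -0.7]
opening: 13.7
finger_force: 30.0
```

Run:
```python
from g import *
to([517.5,21,170],176.6)
c=snap("scene","pics/s2.png");c=snap("top","pics/t2.png")
```

```text
t 3.83 pos [ 529.1 -429.2  176.2] psi 86.85 tilt [ 0.0019 -0.0019] xyz [448.9 -36.3   5.3] az -1.566 F [ 0.1  0.3 -0.7] T [-0.01 -0.06 -0.01] op 13.7 ff 30.0 q [-0.81  0.45  1.29  0.    1.4  -0.75]
```

arm_command --increments '[{"x": 10, "y": -1, "z": 0, "ax": 0, "ay": 0, "az": -0.04, "grip": 0}, {"x": 30, "y": -2, "z": 0, "ax": 0, "ay": 0, "az": -0.12, "grip": 0}, {"x": 60, "y": -5, "z": 0, "ax": 0, "ay": 0, "az": -0.22, "grip": 0}, {"x": 95, "y": -8, "z": 0, "ax": 0, "ay": 0, "az": -0.33, "grip": 0}, {"x": 130, "y": -10, "z": 0, "ax": 0, "ay": 0, "az": -0.44, "grip": 0}, {"x": 165, "y": -13, "z": 0, "ax": 0, "ay": 0, "az": -0.55, "grip": 0}, {"x": 200, "y": -16, "z": 0, "ax": 0, "ay": 0, "az": -0.66, "grip": 0}, {"x": 235, "y": -19, "z": 0, "ax": 0, "ay": 0, "az": -0.77, "grip": 0}, {"x": 265, "y": -21, "z": 0, "ax": 0, "ay": 0, "az": -0.88, "grip": 0}, {"x": 290, "y": -23, "z": 0, "ax": 0, "ay": 0, "az": -0.98, "grip": 0}]'

```text
time_s: 4.77
tool_pos: [519.8, -135.0, 172.3]
tool_rot: [[-0.802, 0.597, -0.004], [0.597, 0.802, 0.002], [0.004, -0.0, -1.0]]
contact_force: [-0.1, 0.1, -1.8]
opening: 14.0
finger_force: 30.0
```

Run:
```python
from g import *
to([517.5,21,170],176.6)
```

```text
t 4.77 pos [ 519.8 -135.   172.3] psi 143.36 tilt [-0.0038  0.0022] xyz [ 94.9 123.8   2.7] az -0.58 F [-0.1  0.1 -1.8] T [ 0.   -0.15  0.  ] op 14.0 ff 30.0 q [-0.42  0.16  1.67  0.    1.32 -1.35]
```

arm_command --increments '[{"x": 15, "y": 20, "z": 0, "ax": 0, "ay": 0, "az": -0.1, "grip": 0}, {"x": 33, "y": 43, "z": 0, "ax": 0, "ay": 0, "az": -0.2, "grip": 0}, {"x": 52, "y": 68, "z": 1, "ax": 0, "ay": 0, "az": -0.3, "grip": 0}, {"x": 70, "y": 91, "z": 1, "ax": 0, "ay": 0, "az": -0.4, "grip": 0}, {"x": 83, "y": 108, "z": 2, "ax": 0, "ay": 0, "az": -0.48, "grip": 0}, {"x": 91, "y": 118, "z": 2, "ax": 0, "ay": 0, "az": -0.54, "grip": 0}, {"x": 95, "y": 123, "z": 2, "ax": 0, "ay": 0, "az": -0.58, "grip": 0}, {"x": 95, "y": 123, "z": 2, "ax": 0, "ay": 0, "az": -0.58, "grip": 0}, {"x": 95, "y": 123, "z": 2, "ax": 0, "ay": 0, "az": -0.58, "grip": 0}, {"x": 95, "y": 123, "z": 2, "ax": 0, "ay": 0, "az": -0.58, "grip": 0}]'

```text
time_s: 5.6
tool_pos: [519.1, 17.1, 171.4]
tool_rot: [[-0.998, 0.067, -0.002], [0.067, 0.998, -0.0], [0.002, -0.0, -1.0]]
contact_force: [-0.2, -0.7, -1.7]
opening: 13.8
finger_force: 30.0
```

Run:
```python
from g import *
to([517.5,21,106],176.6)
c=snap("scene","pics/s3.png");t=snap("top","pics/t3.png")
P=[517.5,21,77]
u,v=proj(c,P);print("slot scene",u,v);print("key tip",proj(c,[read_state()["tool_pos"][0],read_state()["tool_pos"][1],read_state()["tool_pos"][2]-41]))
x,y=int(u)-60,int(v)-90
o=np.zeros((600,800,3),np.uint8)
o[:,:400]=cv2.resize(c["frame"][y:y+120,x+20:x+100,::-1],(400,600),interpolation=cv2.INTER_CUBIC)
o[:400,400:]=cv2.resize(t["frame"][160:260,120:220,::-1],(400,400),interpolation=cv2.INTER_CUBIC)
print("crop origin",x+20,y,"x5");cv2.imwrite("pics/crop3.png",o)
```

```text
t 5.6 pos [519.1  17.1 171.4] psi 176.16 tilt [-0.0019 -0.    ] xyz [ 1.7  3.7 65.4] az -0.008 F [-0.2 -0.7 -1.7] T [ 0.04 -0.15  0.02] op 13.8 ff 30.0 q [-0.13  0.12  1.71 -0.    1.31 -1.64]
slot scene 207.38378770691685 252.90466889269265
key tip [206.92697412 232.71327585]
crop origin 167 162 x5
```

View pics/crop3.png

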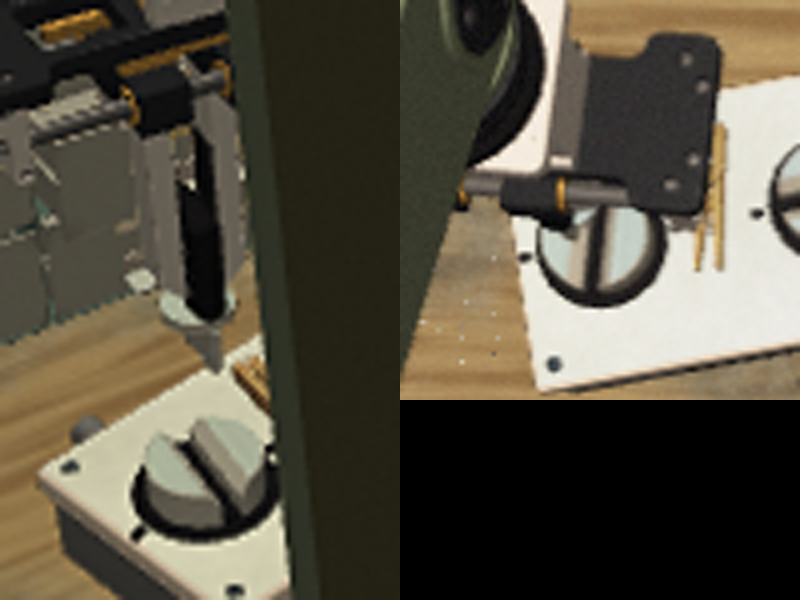

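The crops show the blade tip at about (208,233) in the scene image, above the open slot whose centre is at about (208,253). The slot was predicted at (207.4,252.9), so the estimate holds. I'll correct by a few mm and go down.

arm_command --increments '[{"x": 1, "y": 2, "z": 6, "ax": 0, "ay": 0, "az": -0.008, "grip": 0}, {"x": 2, "y": 4, "z": 18, "ax": 0, "ay": 0, "az": -0.008, "grip": 0}, {"x": 2, "y": 4, "z": 30, "ax": 0, "ay": 0, "az": -0.008, "grip": 0}, {"x": 2, "y": 4, "z": 40, "ax": 0, "ay": 0, "az": -0.008, "grip": 0}, {"x": 2, "y": 4, "z": 46, "ax": 0, "ay": 0, "az": -0.008, "grip": 0}, {"x": 2, "y": 4, "z": 49, "ax": 0, "ay": 0, "az": -0.008, "grip": 0}, {"x": 2, "y": 4, "z": 50, "ax": 0, "ay": 0, "az": -0.008, "grip": 0}, {"x": 2, "y": 4, "z": 50, "ax": 0, "ay": 0, "az": -0.008, "grip": 0}, {"x": 2, "y": 4, "z": 50, "ax": 0, "ay": 0, "az": -0.008, "grip": 0}, {"x": 2, "y": 4, "z": 50, "ax": 0, "ay": 0, "az": -0.008, "grip": 0}]'

```text
time_s: 6.53
tool_pos: [518.6, 21.6, 123.1]
tool_rot: [[-0.998, 0.058, 0.001], [0.058, 0.998, -0.0], [-0.001, -0.0, -1.0]]
contact_force: [-0.6, 0.4, -0.2]
opening: 13.9
finger_force: 30.0
```

Run:
```python
from g import *
to([517.5,21,103.5],176.6)
```

```text
t 6.53 pos [518.6  21.6 123.1] psi 176.69 tilt [ 0.0014 -0.0002] xyz [ 1.  -0.6 19.6] az 0.002 F [-0.6  0.4 -0.2] T [ 0.08 -0.13  0.03] op 13.9 ff 30.0 q [-0.13  0.17  1.76  0.    1.2  -1.64]
```

arm_command --increments '[{"x": 1, "y": -1, "z": 2, "ax": 0, "ay": 0, "az": 0, "grip": 0}, {"x": 1, "y": -1, "z": 4, "ax": 0, "ay": 0, "az": 0, "grip": 0}, {"x": 1, "y": -1, "z": 6, "ax": 0, "ay": 0, "az": 0, "grip": 0}, {"x": 1, "y": -1, "z": 8, "ax": 0, "ay": 0, "az": 0, "grip": 0}, {"x": 1, "y": -1, "z": 10, "ax": 0, "ay": 0, "az": 0, "grip": 0}, {"x": 1, "y": -1, "z": 12, "ax": 0, "ay": 0, "az": 0, "grip": 0}, {"x": 1, "y": -1, "z": 12, "ax": 0, "ay": 0, "az": 0, "grip": 0}, {"x": 1, "y": -1, "z": 12, "ax": 0, "ay": 0, "az": 0, "grip": 0}]'

```text
time_s: 7.2
tool_pos: [516.7, 20.8, 110.2]
tool_rot: [[-0.998, 0.058, -0.001], [0.058, 0.998, 0.0], [0.001, 0.0, -1.0]]
contact_force: [-0.0, 0.1, -0.6]
opening: 13.6
finger_force: 30.0
```

Run:
```python
from g import *
to([517.5,21,103.5],176.6)
```

```text
t 7.2 pos [516.7  20.8 110.2] psi 176.69 tilt [-0.0005  0.0001] xyz [-0.8  0.3  6.7] az 0.002 F [-0.   0.1 -0.6] T [ 0.1  -0.22 -0.  ] op 13.6 ff 30.0 q [-0.13  0.19  1.78  0.    1.18 -1.64]
```

No contact with the tip about 8 mm in, so I'll go deeper.

arm_command --increments '[{"x": 0, "y": 0, "z": 2, "ax": 0, "ay": 0, "az": 0, "grip": 0}, {"x": 0, "y": 0, "z": 3.5, "ax": 0, "ay": 0, "az": 0, "grip": 0}, {"x": 0, "y": 0, "z": 5, "ax": 0, "ay": 0, "az": 0, "grip": 0}, {"x": 0, "y": 0, "z": 6, "ax": 0, "ay": 0, "az": 0, "grip": 0}, {"x": 0, "y": 0, "z": 6, "ax": 0, "ay": 0, "az": 0, "grip": 0}, {"x": 0, "y": 0, "z": 6, "ax": 0, "ay": 0, "az": 0, "grip": 0}]'

```text
time_s: 7.7
tool_pos: [516.8, 20.7, 104.3]
tool_rot: [[-0.998, 0.058, -0.0], [0.058, 0.998, 0.0], [0.0, 0.0, -1.0]]
contact_force: [-0.3, -0.3, -1.2]
opening: 14.0
finger_force: 30.0
```

Run:
```python
from g import *
to([517.5,21,103.5],94)
```

```text
t 7.7 pos [516.8  20.7 104.3] psi 176.69 tilt [-0.0002  0.    ] xyz [-0.7  0.3  0.8] az 1.443 F [-0.3 -0.3 -1.2] T [ 0.14 -0.13  0.04] op 14.0 ff 30.0 q [-0.13  0.19  1.78 -0.    1.17 -1.64]
```

arm_command --increments '[{"x": 0, "y": 0, "z": 0, "ax": 0, "ay": 0, "az": 0.06, "grip": 0}, {"x": 0, "y": 0, "z": 0, "ax": 0, "ay": 0, "az": 0.14, "grip": 0}, {"x": 0, "y": 0, "z": 0, "ax": 0, "ay": 0, "az": 0.22, "grip": 0}, {"x": 0, "y": 0, "z": 0, "ax": 0, "ay": 0, "az": 0.3, "grip": 0}, {"x": 0, "y": 0, "z": 0, "ax": 0, "ay": 0, "az": 0.38, "grip": 0}, {"x": 0, "y": 0, "z": 0, "ax": 0, "ay": 0, "az": 0.46, "grip": 0}, {"x": 0, "y": 0, "z": 0, "ax": 0, "ay": 0, "az": 0.54, "grip": 0}, {"x": 0, "y": 0, "z": 0, "ax": 0, "ay": 0, "az": 0.62, "grip": 0}, {"x": 0, "y": 0, "z": 0, "ax": 0, "ay": 0, "az": 0.7, "grip": 0}, {"x": 0, "y": 0, "z": 0, "ax": 0, "ay": 0, "az": 0.7, "grip": 0}]'

```text
time_s: 8.53
tool_pos: [517.3, 21.5, 104.6]
tool_rot: [[-0.725, 0.688, 0.001], [0.688, 0.725, 0.002], [0.0, 0.002, -1.0]]
contact_force: [0.3, 2.3, -1.6]
opening: 13.7
finger_force: 30.0
```

Run:
```python
from g import *
to([517.5,21,103.5],94)
```

```text
t 8.53 pos [517.3  21.5 104.6] psi 136.5 tilt [0.0011 0.0016] xyz [-0.5 -0.3  1.1] az 0.742 F [ 0.3  2.3 -1.6] T [ 0.58 -0.32 -0.02] op 13.7 ff 30.0 q [-0.13  0.19  1.78  0.    1.17 -0.94]
```

arm_command --increments '[{"x": 0, "y": 0, "z": 0, "ax": 0, "ay": 0, "az": 0.08, "grip": 0}, {"x": 0, "y": 0, "z": 0, "ax": 0, "ay": 0, "az": 0.16, "grip": 0}, {"x": 0, "y": 0, "z": 0, "ax": 0, "ay": 0, "az": 0.24, "grip": 0}, {"x": 0, "y": 0, "z": 0, "ax": 0, "ay": 0, "az": 0.32, "grip": 0}, {"x": 0, "y": 0, "z": 0, "ax": 0, "ay": 0, "az": 0.4, "grip": 0}, {"x": 0, "y": 0, "z": 0, "ax": 0, "ay": 0, "az": 0.48, "grip": 0}, {"x": 0, "y": 0, "z": 0, "ax": 0, "ay": 0, "az": 0.56, "grip": 0}, {"x": 0, "y": 0, "z": 0, "ax": 0, "ay": 0, "az": 0.62, "grip": 0}, {"x": 0, "y": 0, "z": 0, "ax": 0, "ay": 0, "az": 0.66, "grip": 0}, {"x": 0, "y": 0, "z": 0, "ax": 0, "ay": 0, "az": 0.66, "grip": 0}]'

```text
time_s: 9.37
tool_pos: [517.7, 21.5, 104.7]
tool_rot: [[-0.154, 0.988, 0.002], [0.988, 0.154, 0.002], [0.001, 0.002, -1.0]]
contact_force: [1.7, 3.1, -1.3]
opening: 14.1
finger_force: 30.0
```

Run:
```python
from g import *
to([517.5,21,103.5],94)
```

```text
t 9.37 pos [517.7  21.5 104.7] psi 98.84 tilt [0.002  0.0016] xyz [-0.5 -0.3  1.2] az 0.084 F [ 1.7  3.1 -1.3] T [ 0.59 -0.68  0.07] op 14.1 ff 30.0 q [-0.13  0.19  1.78  0.    1.17 -0.28]
```

arm_command --increments '[{"x": 0, "y": 0, "z": 0, "ax": 0, "ay": 0, "az": 0.04, "grip": 0}, {"x": 0, "y": 0, "z": 0, "ax": 0, "ay": 0, "az": 0.08, "grip": 0}, {"x": 0, "y": 0, "z": 0, "ax": 0, "ay": 0, "az": 0.1, "grip": 0}, {"x": 0, "y": 0, "z": 0, "ax": 0, "ay": 0, "az": 0.1, "grip": 0}, {"x": 0, "y": 0, "z": 0, "ax": 0, "ay": 0, "az": 0.1, "grip": 0}]'

```text
time_s: 9.78
tool_pos: [517.9, 20.9, 104.9]
tool_rot: [[-0.055, 0.998, 0.002], [0.999, 0.055, 0.0], [0.0, 0.002, -1.0]]
contact_force: [2.7, 3.6, -2.1]
opening: 13.6
finger_force: 30.0
```

Run:
```python
from g import *
to([517.5,21,103.5],94)
```

```text
t 9.78 pos [517.9  20.9 104.9] psi 93.14 tilt [0.0022 0.0003] xyz [ 0.1 -0.4  1.4] az -0.015 F [ 2.7  3.6 -2.1] T [ 0.73 -0.87  0.01] op 13.6 ff 30.0 q [-0.13  0.19  1.78  0.    1.17 -0.18]
```

arm_command --increments '[{"x": 0, "y": 0, "z": 0, "ax": 0, "ay": 0, "az": 0.04, "grip": 0}, {"x": 0, "y": 0, "z": 0, "ax": 0, "ay": 0, "az": 0.08, "grip": 0}, {"x": 0, "y": 0, "z": 0, "ax": 0, "ay": 0, "az": 0.08, "grip": 0}, {"x": 0, "y": 0, "z": 0, "ax": 0, "ay": 0, "az": 0.08, "grip": 0}]'

```text
time_s: 10.12
tool_pos: [517.9, 20.9, 104.9]
tool_rot: [[0.024, 1.0, 0.002], [1.0, -0.024, 0.0], [0.0, 0.002, -1.0]]
contact_force: [3.3, 4.4, -2.2]
opening: 14.0
finger_force: 30.2
```

Run:
```python
from g import *
to([517.5,21,103.5],94)
print(read_state()["tau"])
c=snap("scene","pics/s4.png");t=snap("top","pics/t4.png")
o=np.zeros((600,800,3),np.uint8)
o[:,:400]=cv2.resize(c["frame"][162:282,167:247,::-1],(400,600),interpolation=cv2.INTER_CUBIC)
o[:400,400:]=cv2.resize(t["frame"][160:260,120:220,::-1],(400,400),interpolation=cv2.INTER_CUBIC)
cv2.imwrite("pics/crop4.png",o)
```

```text
t 10.12 pos [517.9  20.9 104.9] psi 88.61 tilt [0.0024 0.0002] xyz [ 0.1 -0.4  1.4] az -0.094 F [ 3.3  4.4 -2.2] T [ 0.88 -0.9   0.47] op 14.0 ff 30.2 q [-0.13  0.19  1.78  0.    1.17 -0.1 ]
[ -2.3101683  -33.72641802 -23.76039147  -1.16039604   1.22838378
   0.5146593 ]
```

View pics/crop4.png

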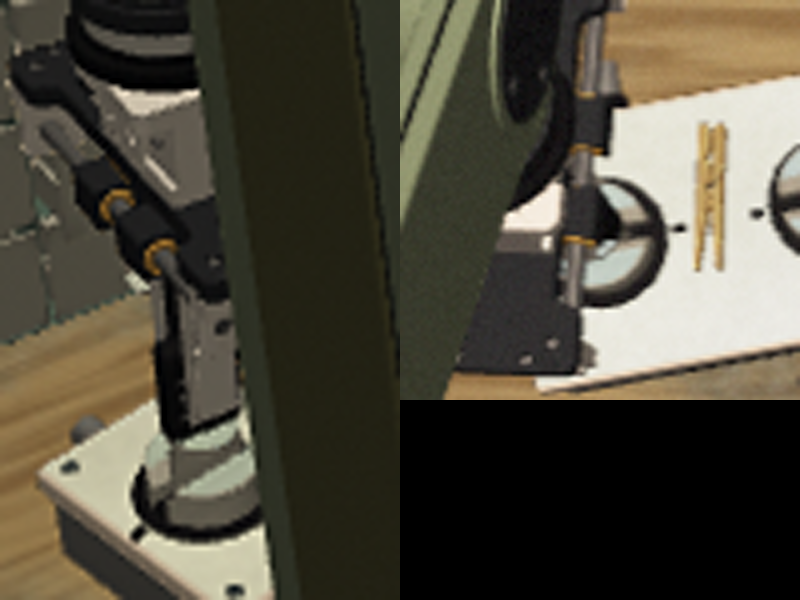

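The wrist torque jumped to 0.47 N m, so the lock is at its stop. The crop shows the slot running towards the rib (crop ~(680,228)) with the blade in it. I'll relieve the torque, lower 2 mm and release.

arm_command --increments '[{"x": 0, "y": 0, "z": 0, "ax": 0, "ay": 0, "az": -0.05, "grip": 0}, {"x": 0, "y": 0, "z": 1, "ax": 0, "ay": 0, "az": -0.1, "grip": 0}, {"x": 0, "y": 0, "z": 2, "ax": 0, "ay": 0, "az": -0.1, "grip": 0}, {"x": 0, "y": 0, "z": 2, "ax": 0, "ay": 0, "az": -0.1, "grip": 0}, {"x": 0, "y": 0, "z": 2, "ax": 0, "ay": 0, "az": -0.1, "grip": 18}, {"x": 0, "y": 0, "z": 2, "ax": 0, "ay": 0, "az": -0.1, "grip": 25}, {"x": 0, "y": 0, "z": 2, "ax": 0, "ay": 0, "az": -0.1, "grip": 35}, {"x": 0, "y": 0, "z": 2, "ax": 0, "ay": 0, "az": -0.1, "grip": 46}, {"x": 0, "y": 0, "z": 2, "ax": 0, "ay": 0, "az": -0.1, "grip": 46}, {"x": 0, "y": 0, "z": 2, "ax": 0, "ay": 0, "az": -0.1, "grip": 46}]'

```text
time_s: 11.05
tool_pos: [516.5, 20.6, 102.3]
tool_rot: [[-0.073, 0.997, -0.001], [0.997, 0.073, -0.0], [-0.0, -0.001, -1.0]]
contact_force: [-0.4, -0.5, 0.6]
opening: 45.0
finger_force: 0.0
```

arm_command --increments '[{"x": 0, "y": 0, "z": 0, "ax": 0, "ay": 0, "az": 0, "grip": 46}, {"x": 0, "y": 0, "z": 0, "ax": 0, "ay": 0, "az": 0, "grip": 46}, {"x": 0, "y": 0, "z": -10, "ax": 0, "ay": 0, "az": 0, "grip": 46}, {"x": 0, "y": 0, "z": -25, "ax": 0, "ay": 0, "az": 0, "grip": 46}, {"x": 0, "y": 0, "z": -45, "ax": 0, "ay": 0, "az": 0, "grip": 46}, {"x": 0, "y": 0, "z": -65, "ax": 0, "ay": 0, "az": 0, "grip": 46}, {"x": 0, "y": 0, "z": -85, "ax": 0, "ay": 0, "az": 0, "grip": 46}, {"x": 0, "y": 0, "z": -100, "ax": 0, "ay": 0, "az": 0, "grip": 46}, {"x": 0, "y": 0, "z": -110, "ax": 0, "ay": 0, "az": 0, "grip": 46}, {"x": 0, "y": 0, "z": -110, "ax": 0, "ay": 0, "az": 0, "grip": 46}]'

```text
time_s: 11.88
tool_pos: [518.8, 20.5, 215.8]
tool_rot: [[-0.073, 0.997, 0.006], [0.997, 0.073, -0.001], [-0.001, 0.006, -1.0]]
contact_force: [0.4, -0.9, -0.1]
opening: 46.0
finger_force: 0.0
```

Run:
```python
from g import *
to([400,-150,220],94)
```

```text
t 11.88 pos [518.8  20.5 215.8] psi 94.19 tilt [ 0.006  -0.0008] xyz [-161.4 -130.9   -4.7] az 0.003 F [ 0.4 -0.9 -0.1] T [-0.04 -0.12  0.06] op 46.0 ff 0.0 q [-0.13  0.07  1.67 -0.    1.39 -0.2 ]
```

arm_command --increments '[{"x": -15, "y": 0, "z": 0, "ax": 0, "ay": 0, "az": 0, "grip": 46}, {"x": -45, "y": 0, "z": 0, "ax": 0, "ay": 0, "az": 0, "grip": 46}, {"x": -80, "y": 0, "z": 0, "ax": 0, "ay": 0, "az": 0, "grip": 46}, {"x": -115, "y": 0, "z": 0, "ax": 0, "ay": 0, "az": 0, "grip": 46}, {"x": -150, "y": 0, "z": 0, "ax": 0, "ay": 0, "az": 0, "grip": 46}, {"x": -185, "y": 0, "z": 0, "ax": 0, "ay": 0, "az": 0, "grip": 46}, {"x": -220, "y": 0, "z": 0, "ax": 0, "ay": 0, "az": 0, "grip": 46}, {"x": -245, "y": 0, "z": 0, "ax": 0, "ay": 0, "az": 0, "grip": 46}, {"x": -250, "y": 0, "z": 0, "ax": 0, "ay": 0, "az": 0, "grip": 46}, {"x": -250, "y": 0, "z": 0, "ax": 0, "ay": 0, "az": 0, "grip": 46}]'

```text
time_s: 12.72
tool_pos: [534.4, -229.9, 211.1]
tool_rot: [[-0.07, 0.998, -0.002], [0.998, 0.07, 0.001], [0.001, -0.002, -1.0]]
contact_force: [-0.4, 0.1, 0.1]
opening: 46.3
finger_force: 0.0
```

Run:
```python
from h import *
c=snap("scene","pics/s5.png");t=snap("top","pics/t5.png")
o=np.zeros((600,800,3),np.uint8)
o[:,:400]=cv2.resize(c["frame"][182:302,167:247,::-1],(400,600),interpolation=cv2.INTER_CUBIC)
o[:400,400:]=cv2.resize(t["frame"][160:260,140:240,::-1],(400,400),interpolation=cv2.INTER_CUBIC)
cv2.imwrite("pics/crop5.png",o)
# the key if upright, blade end z 61, top z 141
print("top: end/top",proj(t,[517.5,21,91]),proj(t,[517.5,21,141]),"scene",proj(c,[517.5,21,91]),proj(c,[517.5,21,141]))
```

```text
top: end/top [166.4084331  216.61534672] [160.63375998 211.07008083] scene [206.94214955 248.08800705] [205.31225257 230.2500659 ]
```

View pics/crop5.png

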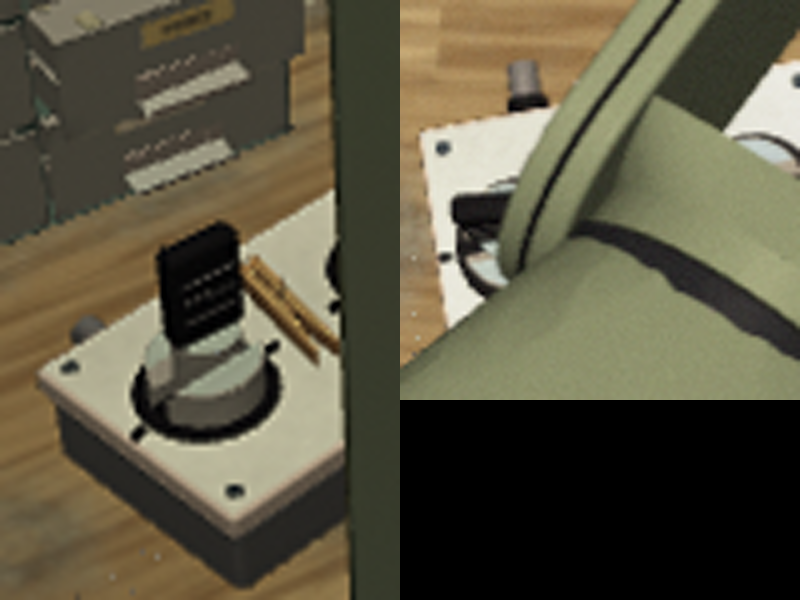

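The scene crop shows the key standing upright in the slot, its grip top at about (206.5,230) in the image against (205.3,230.3) expected. The slot is in line with both ribs and the arm is clear, so I'll hand in.

```bash
python3 -c "
from rig import *
print(sign_off())"
```

```text
the job is handed in; nothing more can be done
None
```

I turned the open lock clockwise to its stop and left the key standing upright in its slot, released. The other lock was not touched, and the job is handed in; the sign-off returned no verdict.

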